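Isolate the food processor and unscrew its drive cap of unknown thread hand

ROBOT

A 6-joint arm with a two-finger parallel gripper is mounted at the origin on the work surface. World frame = base frame: x ahead of the robot, y to its left, z up, the work surface at z = 0. Lengths are in m, angles in rad, forces in N, time in s.
With the tool pointing down it reaches from about 0.325 to 0.775 m from the base axis. Payload 5.5 kg.
Tool frame: the origin (TCP) lies at the very end of the fingers, on their centre line; the grasp point (between the pads) lies 19 mm behind it; z points along the fingers, y is the line along which they close (so a half turn about z gives the same grasp; the last joint's range is limited). The gripper opens to 85 mm and grips with 20 to 120 N. Pads are 22 mm wide; open, the fingers measure 114 mm over their backs; the gripper's body (76 mm by 85 mm) begins 54 mm behind the grasp point. The pads swing forward as they close: fully open they stand 13 mm farther back than shut.
Start: joints at [1.24, 0.091, 1.231, -0, 1.82, -0.057], TCP at [0.162, 0.578, 0.231] pointing down, gripper open.
Joint ranges: [-2.87, 2.87], [-0.86, 2.18], [0.17, 2.46], [-1.51, 4.65], [0.06, 2.69], [-2.65, 2.65]. Speed limits (rad/s): [2.57, 2.57, 3.01, 3.14, 3.14, 3.14].

INTERFACE

Orientations are given as [roll, pitch, yaw] about the fixed x, y, z axes, in that order (R = Rz(yaw) Ry(pitch) Rx(roll)).
In Python, from rig import arm gives the robot as it stands.
- The arm moves only by the tool servo_tool, never from a script. Its argument "commands" is a list of rows, each a list of 5 numbers: the finger opening in m, from 0 to 0.0854, then the shift along the tool's x, y, z in m, then the turn about the tool's z in rad. A call has 1 to 12 rows; each row is the pose to reach, as a shift and turn from the pose commanded when the call began, along the tool's axes at that moment; what a row does not reach only later rows make up. A row lasts 1/12 s, in which the tool goes at most 41.7 mm and 7.16 degrees, less where a joint would pass 70% of its speed; a pose out of reach is approached as far as the arm can. A call with a gripper value outside its range is refused whole. The fingers move at their own pace and stop on an object; "squeeze" is the grip in N (left out, the last holds). Time passes only in rows, so rows that repeat a pose let the fingers close. It gives the time, the measured TCP pose, the force, the opening and the grip force at its end, in the units of the state.
- arm.sense(): the state, without advancing time (a new reading comes with each control period).
- arm.snapshot(name): name is "scene" or "top" or "wrist"; returns the picture (384x512x3 uint8, red, green, blue); there is no depth.
- arm.camera_info(name): a dict with "fx", "fy", "cx", "cy" (pixels), "view" (4x4, takes a point from world to camera coordinates); the wrist camera has in their place "hand_eye" (4x4, takes a point from camera to tool coordinates, whose origin is the TCP and whose axes are the flange's). Camera axes: x right, y up, looking along -z (the intrinsics and any distortion apply to the point x, -y, -z); pixel columns grow to the right and rows downward; lengths in m; the calibration is good to about 2 mm. A picture is of the moment at which its call begins: read the wrist's pose just before it. camera_info takes no time and is no camera call.
- arm.hand_in(): hands the job in; it is judged then, once.
Trained networks look in the newest picture that a camera, given by its name, has taken for a name from the list of things; names that differ only in an ending like _2 or _b are one class to them, and where a whole thing is asked for, a point or a joint stands for the part that bears it (a point fixed in the world has none). Each returns a list of dicts, best first, with "p" (0 to 1); they miss things now and then, are a little off and sometimes report something else, mostly with a low value. They report only what shows in the picture. A call takes as long as a camera call. They do not tell look-alikes from the thing itself.
- arm.masks_of(camera, name): "pixels" (384x512 bool, what is visible of it) and "rect" ([left, top, right, bottom] in pixels, round what is visible of it).
The state is a dict: "clock": time; "joint_pos": joint angles; "qvel": joint speeds; "tau": joint torques, N m; "ee_pos": TCP position; "eef_rot": TCP orientation; "force": force on the tool from outside, world axes, zero at the start; "wrist_torque": the same for the moment, N m; "opening": opening from 0.0 (shut) to 1.0 (fully open); "grasp_force": force on a finger pad.
Only numpy, scipy, OpenCV 4.12 (cv2) and the standard library are available. Lean on these libraries where they do the work, as an engineer would, in place of code of your own. Each camera call takes 0.05 s, during which the arm holds its last target. There are 200 camera calls.

TASK

Turn the food processor's rotary isolator off, and only then unscrew the steel drive cap on the processor's neck: nobody knows whether it has a right-hand or a left-hand thread, so try it both ways and go on the way that gives. Lift the loosened cap off, and finish while still holding it in the gripper, level and still, about a hand's breadth straight above the neck; leave everything else on the worktop where it stands.

Things in the scene. Friction and masses are not known exactly. Their poses are not given: they have to be found in the camera images.
- processor: Base of a food processor, bowl removed: cream round housing 144 mm in diameter, fixed to the worktop, origin at the centre of its underside, z up, x roughly along world y. Housing 100 mm high; on it a vertical steel neck, 53 mm wide, its top at 130.5 mm, hidden by the cap. Two ledges on the neck, towards the body's +x and -x, hold down the cap's two lugs.
- cap: Loose steel screw cap (0.14 to 0.28 kg) on the processor's neck: round, 64 mm in diameter, 32 mm high, with an upright finger bar across its flat top. Origin at the centre of its lower rim, z up; seated, the origin is 104 mm above the processor's origin, on its axis, and the bar (the cap's x) lies within 0.05 rad of the processor's x. Until freed it can rise only 1.5 mm.
- cap_bar (a point): Centre of the cap's finger bar, 45.5 mm above the cap's origin. The bar is 52 mm long (along x), 14 mm thick (y) and 27 mm high (from 32 to 59 mm above the cap's origin). Grip it here to turn and lift the cap.
- neck_top (a point): Centre of the neck's top, the thread's axis. Quick thread: the right way the cap spins almost freely (under 0.2 N m) without rising, is free from about 0.9 to 2.2 rad (aim for 1.25, one grasp), then lifts straight off. The wrong way it meets a stop within 0.15 rad (0.6 N m and quickly more; do not force it). Which way is right (clockwise or anticlockwise from above) is drawn at each start, unseen.
- isolator: Rotary power isolator of the food processor: white box fixed to the worktop, 84 mm (its x) by 130 mm (its y) and 50 mm high, origin at the centre of its underside, z up. A black bar handle turns on its top.
- switch (a joint): Angle of the isolator's handle: 0 = off, the bar lies across the box (along the isolator's x, its short side); 1.57 = on, the bar lies along the box's long side. From on, off is a quarter turn clockwise seen from above. A snap action with its dead point at 0.785 drives it to the nearer end stop and holds it there with about 0.16 N m.
- switch_grip (a point): Centre of the isolator's bar handle, on its turning axis, 71 mm above the worktop; the point's x lies along the bar. The bar is 64 mm long, 14 mm thick and 28 mm high (57 to 85 mm above the worktop) and stands on two discs 68 and 48 mm in diameter (tops at 54 and 58 mm).
- pepper_mill: Bystander: turned dark wooden pepper mill, 44 mm in diameter, 108 mm high, origin under its centre.
- egg_cup: Bystander: white egg cup, 46 mm in diameter, 50 mm high, origin under its centre.
- mug: Bystander: white mug, 80 mm in diameter, 90 mm high, origin under its centre.
- jar: Bystander: glass jar, 72 mm in diameter, 110 mm high, origin under its centre.
- bowl: Bystander: blue bowl, 130 mm in diameter, 50 mm high, origin under its centre.
- spoon: Bystander: wooden spoon 240 mm long, lying flat.
- oil: Bystander: green bottle, 60 mm in diameter, 180 mm high, origin under its centre.
Mind the look-alikes: they are no part of the job. Leave any purple or turquoise look-alike of the cap alone.

How it is judged:
On the way, in this order (a step that is already met when the one before it is completed fails the run):
1. the isolator is turned off, with the cap still seated (value of joint switch below 0.1 rad and z of cap in the frame of processor below 0.109 m), for 0.2 s.
2. the cap is turned more than 0.6 rad on the neck, the way that its thread allows (angle between the x axis of cap and the x axis of processor, either way round above 0.6 rad and value of joint switch below 0.1 rad and horizontal distance between cap and processor below 0.006 m and z of cap in the frame of processor below 0.112 m), for 0.05 s.
At the end, for the whole second after the job is handed in: The cap is held by the fingers (contact force over 2 N), not touching the processor, its rim 40 to 200 mm higher than when seated and within 60 mm sideways of the neck's axis, tilted less than 15 degrees, slower than 30 mm/s; the isolator is off (within 0.1 rad) (z of cap in the frame of processor between 0.144 and 0.304 m and horizontal distance between cap and processor below 0.06 m and angle between cap's own z axis and vertical below 0.26 rad and linear speed of cap below 0.03 m/s and contact force between cap and the fingers above 2 N and contact force between cap and processor below 0.05 N and value of joint switch below 0.1 rad); the arm keeps its last pose, push and grip.
It fails at once if the cap is turned or lifted while the isolator is on (value of joint switch above 0.5 rad and (angle between the x axis of cap and the x axis of processor, either way round above 0.3 rad or z of cap in the frame of processor above 0.115 m)).
It fails at once if a bystander is pushed more than 40 mm or knocked over (distance of any of pepper_mill, egg_cup, mug, jar, bowl, spoon, oil from where it was at the start of the episode above 0.04 m or angle between any of pepper_mill, egg_cup, mug, jar, bowl, oil's own z axis and vertical above 0.5 rad).
It also fails if it takes over 54 s, if anything falls off the work surface, if the arm or the gripper's body presses on something with over 40 N, if the wrist force passes 120 N, or if a joint passes its speed limit or range.

## Working session

There is one attempt and no reset: what is moved stays moved. The work goes in short steps, Python scripts to look and compute and a tool call to move; the robot and the scene stay as the last step left them, time stands still between calls to the robot, and variables do not carry over. Pictures are saved under pics/ and viewed, at most 10 in all, crops included, and the job is handed in when it is done.

Besides the shell and the picture viewer there is one more tool, called after "Emit:" by a JSON object that holds its "op" and its "data". servo_tool: Moves the arm, as the interface text tells. Its arguments: {"type":"object","properties":{"commands":{"type":"array","items":{"type":"array","items":{"type":"number"}}},"squeeze":{"type":"number"}},"required":["commands"]}

```bash
mkdir -p pics; ls; cat > h.py <<'E'
import numpy as np, cv2
from rig import arm
from scipy.spatial.transform import Rotation as R
def snap(c,f=None):
    im=arm.snapshot(c)
    if f: cv2.imwrite('pics/'+f,im[:,:,::-1])
    return im
def tool():
    s=arm.sense(); T=np.eye(4); T[:3,:3]=R.from_euler('xyz',s['eef_rot']).as_matrix(); T[:3,3]=s['ee_pos']; return T
def cam2world(c,T=None):
    i=arm.camera_info(c)
    return i,(np.linalg.inv(np.array(i['view'])) if 'view' in i else (tool() if T is None else T)@np.array(i['hand_eye']))
def ray(c,u,v,z,T=None):
    i,M=cam2world(c,T)
    K=np.array([[i['fx'],0,i['cx']],[0,i['fy'],i['cy']],[0,0,1.]])
    d=np.array(i.get('distortion',i.get('dist',np.zeros(5))),float)
    p=cv2.undistortPoints(np.array([[[u,v]]],float),K,d)[0,0]
    w=M[:3,:3]@np.array([p[0],-p[1],-1]); o=M[:3,3]
    return o+w*(z-o[2])/w[2]
E
python3 - <<'E'
from h import *
for c in('scene','top','wrist'):
    i=arm.camera_info(c); print(c,{k:(v if np.size(v)<8 else np.round(v,3).tolist()) for k,v in i.items()})
a=snap('scene');b=snap('top')
for n in('processor','cap','isolator','switch','pepper_mill','egg_cup','mug','jar','bowl','spoon','oil'):
    for c in('top','scene'):
        print(n,c,[(round(d['p'],2),[int(x) for x in d['rect']]) for d in arm.masks_of(c,n)][:4])
cv2.imwrite('pics/a.png',np.hstack([a,b])[:,:,::-1][:, :]); 
cv2.imwrite('pics/a1.png',cv2.resize(np.vstack([a,b])[:,:,::-1],(800,1200))[:600]); cv2.imwrite('pics/a2.png',cv2.resize(b[:,:,::-1],(800,600)))
print(arm.sense())
E
```

```text
pics
scene {'fx': 389.1520131225138, 'fy': 389.1520131225138, 'cx': 254.03230070870828, 'cy': 194.60828242556028, 'view': [[0.055, 0.998, -0.016, -0.02], [-0.669, 0.049, 0.742, 0.285], [0.741, -0.03, 0.671, -1.542], [0.0, 0.0, 0.0, 1.0]]}
top {'fx': 372.78417854585103, 'fy': 372.78417854585103, 'cx': 256.2601783705041, 'cy': 194.4713549936086, 'view': [[-0.025, -1.0, 0.001, -0.009], [0.99, -0.025, 0.136, -0.587], [-0.136, 0.004, 0.991, -1.097], [0.0, 0.0, 0.0, 1.0]]}
wrist {'fx': 330.4647806585585, 'fy': 330.4647806585585, 'cx': 251.66111183908615, 'cy': 194.7338593231504, 'hand_eye': [[-0.001, 0.953, 0.303, 0.077], [1.0, 0.001, -0.001, -0.001], [-0.001, 0.303, -0.953, -0.142], [0.0, 0.0, 0.0, 1.0]]}
processor top [(0.72, [149, 192, 203, 244]), (0.4, [358, 139, 392, 172])]
processor scene [(0.57, [309, 182, 360, 225])]
cap top [(0.97, [145, 259, 172, 280]), (0.94, [158, 205, 184, 224]), (0.9, [214, 199, 235, 221]), (0.73, [180, 254, 201, 273])]
cap scene [(0.91, [324, 170, 347, 196]), (0.7, [272, 204, 293, 227]), (0.69, [301, 165, 322, 187]), (0.46, [334, 165, 343, 172])]
isolator to
[... 810 characters left out ...]
[(0.71, [91, 220, 130, 277])]
{'clock': 1.2, 'joint_pos': array([ 1.24030188e+00,  9.11078651e-02,  1.23076397e+00, -3.43428281e-05,
        1.81980847e+00, -5.66983558e-02]), 'qvel': array([-0.00057459,  0.00061023, -0.00221014,  0.00069259,  0.00057672,
        0.00013352]), 'tau': array([-5.58967588e-05, -4.58501136e+01, -4.18073273e+01,  1.20119985e-04,
        1.37643205e-03, -3.09600205e-05]), 'ee_pos': array([0.16224187, 0.57763979, 0.23123435]), 'eef_rot': array([-3.14150326e+00,  2.82639104e-05,  2.86778810e+00]), 'force': array([ 0.64487339,  0.23079158, -0.57161473]), 'wrist_torque': array([-0.00255413, -0.00325781, -0.00561678]), 'grasp_force': 0.0, 'opening': 0.9971184774720249}
```

View pics/a2.png

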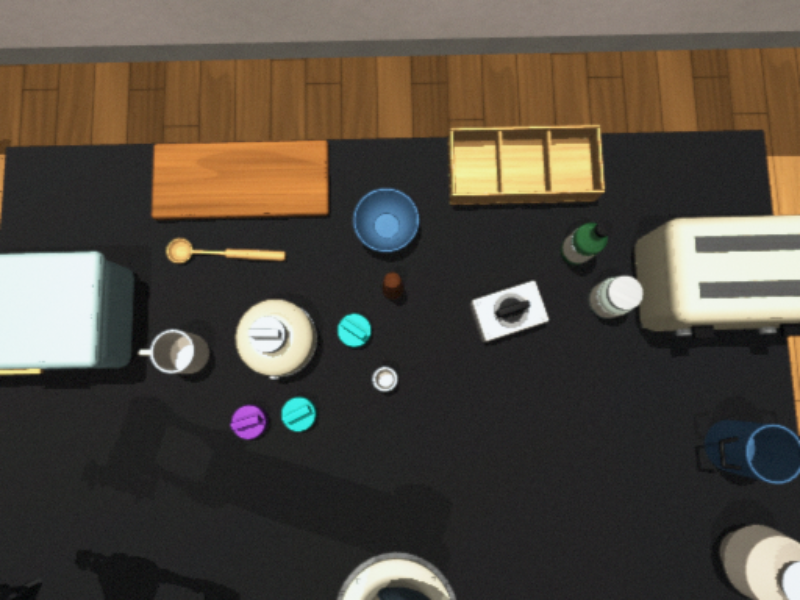

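View pics/a1.png

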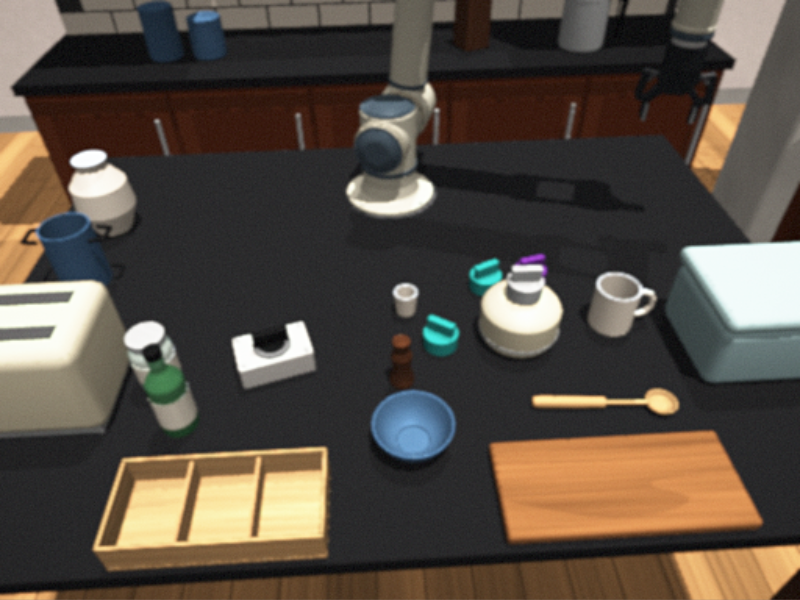

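The top view (800 px scale) shows these candidates for the cap:
- steel cap on the cream housing at (268,335)
- turquoise look-alikes at (354,330) and (298,414)
- purple look-alike at (248,422)

I choose the steel one on the processor. The only isolator is the white box at (510,311).

```bash
python3 - <<'E'
from h import *
b=snap('top')
def cen(n,near):
    L=arm.masks_of('top',n)
    d=min(L,key=lambda d:np.hypot(*(np.array([(d['rect'][0]+d['rect'][2])/2,(d['rect'][1]+d['rect'][3])/2])-near)))
    return d
i=cen('isolator',(325,200)); c=cen('cap',(171,214)); s=cen('switch',(328,199)); 
def box(m): return cv2.minAreaRect(np.argwhere(m)[:,::-1].astype(np.float32))
for n,d,z in(('iso',i,.05),('sw',s,.085),('cap',c,.15)):
    r=box(d['pixels']); p=cv2.boxPoints(r)
    print(n,r,ray('top',*r[0],z).round(4),[ray('top',*q,z)[:2].round(3).tolist() for q in p])
g=b[180:240,140:200]; 
w=np.hstack([cv2.resize(b[182:242,140:200],(400,400),interpolation=cv2.INTER_CUBIC),cv2.resize(b[170:230,295:355],(400,400),interpolation=cv2.INTER_CUBIC)])
cv2.imwrite('pics/b.png',w[:,:,::-1])
E
```

```text
iso ((325.70001220703125, 199.10000610351562), (27.828041076660156, 44.90434265136719), 71.56504821777344) [ 0.5664 -0.2324  0.05  ] [[0.587, -0.156], [0.627, -0.287], [0.546, -0.309], [0.506, -0.179]]
sw ((327.60003662109375, 197.30003356933594), (17.441329956054688, 16.994117736816406), 26.56505012512207) [ 0.5674 -0.2315  0.085 ] [[0.557, -0.197], [0.602, -0.222], [0.577, -0.266], [0.533, -0.241]]
cap ((170.5, 213.5), (21.0, 23.0), 90.0) [0.5254 0.2127 0.15  ] [[0.555, 0.244], [0.553, 0.181], [0.496, 0.181], [0.497, 0.244]]
```

View pics/b.png

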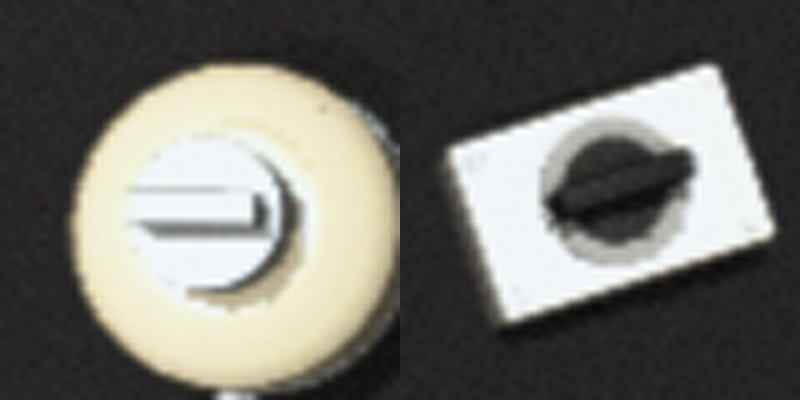

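```bash
cat >> h.py <<'E'
def plan(p,yaw,cmd=None):
    T=tool(); s=arm.sense(); d=T[:3,:3].T@(np.array(p)-T[:3,3]); t=-(yaw-s['eef_rot'][2]); t=(t+np.pi)%(2*np.pi)-np.pi
    return d.round(4),round(t,4)
E
python3 - <<'E'
from h import *
print(plan([.566,-.232,.21],1.867))
snap('top')
for n,z in(('oil',.18),('jar',.11),('pepper_mill',.108),('mug',.09)):
    for d in arm.masks_of('top',n)[:1]:
        r=d['rect'];print(n,ray('top',(r[0]+r[2])/2,(r[1]+r[3])/2,z/2).round(3))
E
```

```text
(array([-0.6076, -0.6704,  0.0213]), np.float64(1.0008))
oil [ 0.686 -0.383  0.09 ]
jar [ 0.587 -0.44   0.055]
pepper_mill [ 0.62  -0.011  0.054]
mug [0.502 0.417 0.045]
```

Emit:
{"op": "servo_tool", "data": {"commands": [[0.085,-0.608,-0.67,0.0,1.0],[0.085,-0.608,-0.67,0.0,1.0],[0.085,-0.608,-0.67,0.0,1.0],[0.085,-0.608,-0.67,0.0,1.0],[0.085,-0.608,-0.67,0.0,1.0],[0.085,-0.608,-0.67,0.0,1.0],[0.085,-0.608,-0.67,0.0,1.0],[0.085,-0.608,-0.67,0.0,1.0],[0.085,-0.608,-0.67,0.0,1.0],[0.085,-0.608,-0.67,0.0,1.0],[0.085,-0.608,-0.67,0.0,1.0],[0.085,-0.608,-0.67,0.0,1.0]]}}

```text
clock: 2.65
ee_pos: [0.386, 0.1284, 0.2317]
eef_rot: [3.14, 0.0, 1.868]
force: [0.9, 0.5, 0.2]
opening: 0.993
grasp_force: 0.0
```

```bash
python3 - <<'E'
from h import *
print(arm.sense()['clock'],tool()[:3,3],plan([.566,-.232,.21],1.867))
E
```

```text
2.65 [0.38595763 0.12839238 0.23169586] (array([-0.3973,  0.0666,  0.0218]), np.float64(0.001))
```

Emit:
{"op": "servo_tool", "data": {"commands": [[0.085,-0.397,0.067,0.02,0.0],[0.085,-0.397,0.067,0.02,0.0],[0.085,-0.397,0.067,0.02,0.0],[0.085,-0.397,0.067,0.02,0.0],[0.085,-0.397,0.067,0.02,0.0],[0.085,-0.397,0.067,0.02,0.0],[0.085,-0.397,0.067,0.02,0.0],[0.085,-0.397,0.067,0.02,0.0],[0.085,-0.397,0.067,0.02,0.0],[0.085,-0.397,0.067,0.02,0.0],[0.085,-0.397,0.067,0.02,0.0],[0.085,-0.397,0.067,0.02,0.0]]}}

```text
clock: 3.65
ee_pos: [0.5658, -0.231, 0.2098]
eef_rot: [-3.14, -0.002, 1.865]
force: [0.6, 0.2, 0.2]
opening: 0.995
grasp_force: 0.0
```

```bash
python3 - <<'E'
from h import *
T=tool(); im=snap('wrist','c.png')
def box(m): return cv2.minAreaRect(np.argwhere(m)[:,::-1].astype(np.float32))
print(T[:3,3])
for n,z in(('isolator',.05),('switch',.085)):
    for d in arm.masks_of('wrist',n)[:2]:
        r=box(d['pixels']); P=[ray('wrist',*q,z,T)[:2] for q in cv2.boxPoints(r)]
        e=[P[1]-P[0],P[2]-P[1]]; print(n,d['p'],r,ray('wrist',*r[0],z,T).round(4),[(np.linalg.norm(x).round(4),np.arctan2(x[1],x[0]).round(3)) for x in e])
E
```

```text
[ 0.56579108 -0.23101675  0.20979845]
isolator 0.58 ((256.0370788574219, 174.2022247314453), (92.03641510009766, 134.83729553222656), 0.9240452647209167) [ 0.5692 -0.2282  0.05  ] [(np.float64(0.1307), np.float64(1.811)), (np.float64(0.0813), np.float64(0.278))]
isolator 0.51 ((323.0690002441406, 333.3276062011719), (93.88410949707031, 58.43137741088867), 66.80140686035156) [ 0.6928 -0.3792  0.05  ] [(np.float64(0.0619), np.float64(0.763)), (np.float64(0.1231), np.float64(-0.855))]
switch 0.62 ((258.1595153808594, 186.64166259765625), (71.66997528076172, 50.5977783203125), 62.650123596191406) [ 0.5711 -0.2298  0.085 ] [(np.float64(0.0415), np.float64(0.773)), (np.float64(0.0616), np.float64(-0.79))]
```

View pics/c.png

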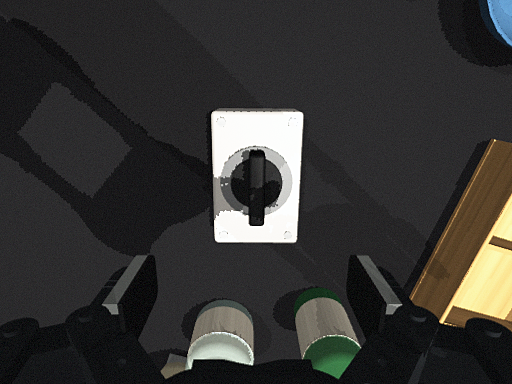

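The wrist view shows the isolator box centred at (256,174). Its black bar is vertical in the image at about (257,187), which is along the long side, so the switch is on. I'll descend and grip it.

Emit:
{"op": "servo_tool", "data": {"commands": [[0.06,0.001,0.004,0.04,0.01],[0.06,0.001,0.004,0.08,0.01],[0.06,0.001,0.004,0.115,0.01],[0.06,0.001,0.004,0.135,0.01],[0.06,0.001,0.004,0.146,0.01],[0.06,0.001,0.004,0.146,0.01],[0.0,0.001,0.004,0.146,0.01],[0.0,0.001,0.004,0.146,0.01],[0.0,0.001,0.004,0.146,0.01],[0.0,0.001,0.004,0.146,0.01],[0.0,0.001,0.004,0.146,0.01],[0.0,0.001,0.004,0.146,0.01]], "squeeze": 40}}

```text
clock: 4.8
ee_pos: [0.5693, -0.2284, 0.0681]
eef_rot: [3.141, 0.002, 1.857]
force: [-6.5, -0.6, 7.0]
opening: 0.152
grasp_force: 40.2
```

Emit:
{"op": "servo_tool", "data": {"commands": [[0.0,-0.001,0.0,-0.004,0.1],[0.0,-0.001,0.0,-0.004,0.22],[0.0,-0.001,0.0,-0.004,0.34],[0.0,-0.001,0.0,-0.004,0.46],[0.0,-0.001,0.0,-0.004,0.58],[0.0,-0.001,0.0,-0.004,0.7],[0.0,-0.001,0.0,-0.004,0.82],[0.0,-0.001,0.0,-0.004,0.94],[0.0,-0.001,0.0,-0.004,1.06],[0.0,-0.001,0.0,-0.004,1.18],[0.0,-0.001,0.0,-0.004,1.3],[0.0,-0.001,0.0,-0.004,1.42]]}}

```text
clock: 5.8
ee_pos: [0.5761, -0.2316, 0.0685]
eef_rot: [3.129, -0.011, 0.432]
force: [32.5, -15.8, -24.5]
opening: 0.151
grasp_force: 39.4
```

```bash
python3 - <<'E'
from h import *
s=arm.sense();print(s['force'],s['wrist_torque'],s['eef_rot'],s['ee_pos'],s['grasp_force'])
E
```

```text
[ 32.50538748 -15.79431323 -24.48111379] [-2.60199243 -5.13326077  0.10868839] [ 3.12859704 -0.01112802  0.43199012] [ 0.57611736 -0.23158828  0.06847234] 39.36628818511963
```

Emit:
{"op": "servo_tool", "data": {"commands": [[0.0,0.004,0.005,0.004,0.05],[0.0,0.005,0.006,0.004,0.12],[0.0,0.005,0.006,0.004,0.17],[0.0,0.005,0.006,0.004,0.17]]}}

```text
clock: 6.13
ee_pos: [0.5772, -0.2328, 0.0682]
eef_rot: [3.139, -0.001, 0.266]
force: [-3.3, -0.5, 5.3]
opening: 0.152
grasp_force: 44.8
```

```bash
python3 - <<'E'
from h import *
s=arm.sense();print(s['force'],s['wrist_torque'],s['eef_rot'],s['ee_pos'],s['grasp_force'])
E
```

```text
[-3.28385176 -0.51618231  5.2602016 ] [-0.11895799  0.65385248  0.76277457] [ 3.13883422e+00 -1.22702161e-03  2.65881358e-01] [ 0.57723332 -0.23280762  0.06815725] 44.814391136169434
```

Emit:
{"op": "servo_tool", "data": {"commands": [[0.06,0.0,0.0,0.0,-0.02],[0.06,0.0,0.0,0.0,-0.02],[0.06,0.0,0.0,0.0,-0.02],[0.06,0.0,0.0,-0.04,-0.02],[0.06,0.0,0.0,-0.08,-0.02],[0.06,0.0,0.0,-0.12,-0.02],[0.06,0.0,0.0,-0.16,-0.02],[0.06,0.0,0.0,-0.2,-0.02],[0.06,0.0,0.0,-0.2,-0.02]]}}

```text
clock: 6.88
ee_pos: [0.5784, -0.2325, 0.2764]
eef_rot: [3.131, -0.012, 0.288]
force: [0.9, -0.3, 3.1]
opening: 0.705
grasp_force: 0.0
```

```bash
python3 - <<'E'
from h import *
im=snap('wrist','d.png')
print(tool()[:3,3],plan([.525,.213,.28],1.571))
E
```

```text
[ 0.57816668 -0.23238187  0.27225601] (array([ 0.0756, -0.4421, -0.0104]), np.float64(-1.2831))
```

View pics/d.png

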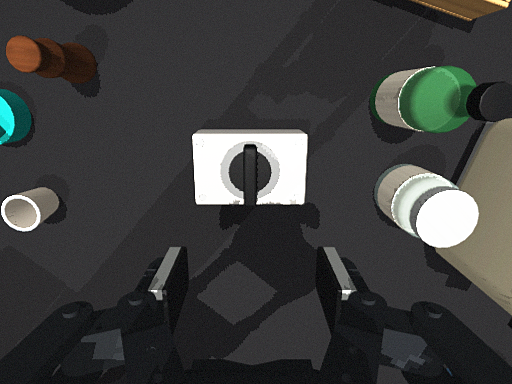

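The isolator bar at (250,175) now lies across the short side of the box, so the switch is off. Moving on to the cap.

Emit:
{"op": "servo_tool", "data": {"commands": [[0.085,0.076,-0.442,-0.01,-1.283],[0.085,0.076,-0.442,-0.01,-1.283],[0.085,0.076,-0.442,-0.01,-1.283],[0.085,0.076,-0.442,-0.01,-1.283],[0.085,0.076,-0.442,-0.01,-1.283],[0.085,0.076,-0.442,-0.01,-1.283],[0.085,0.076,-0.442,-0.01,-1.283],[0.085,0.076,-0.442,-0.01,-1.283],[0.085,0.076,-0.442,-0.01,-1.283],[0.085,0.076,-0.442,-0.01,-1.283],[0.085,0.076,-0.442,-0.01,-1.283],[0.085,0.076,-0.442,-0.01,-1.283]]}}

```text
clock: 7.93
ee_pos: [0.5225, 0.2191, 0.2733]
eef_rot: [-3.139, -0.002, 1.579]
force: [0.6, 0.6, -1.0]
opening: 1.0
grasp_force: 0.0
```

Emit:
{"op": "servo_tool", "data": {"commands": [[0.085,0.0,0.0,0.0,0.0],[0.085,0.0,0.0,0.0,0.0]]}}

```text
clock: 8.1
ee_pos: [0.5241, 0.2131, 0.2741]
eef_rot: [-3.14, 0.001, 1.57]
force: [-0.2, -0.0, 0.4]
opening: 0.999
grasp_force: 0.0
```

```bash
python3 - <<'E'
from h import *
T=tool(); im=snap('wrist','e.png')
def box(m): return cv2.minAreaRect(np.argwhere(m)[:,::-1].astype(np.float32))
print(T[:3,3],arm.sense()['eef_rot'])
for n,z in(('processor',.08),('cap',.136),('cap_bar',.163)):
    for d in arm.masks_of('wrist',n)[:3]:
        r=box(d['pixels']); print(n,d['p'],r,d['rect'],ray('wrist',*r[0],z,T).round(4))
E
```

```text
[0.52407443 0.21312818 0.27407255] [-3.14043567e+00  9.21548998e-04  1.56927048e+00]
processor 0.92 ((255.75, 157.75), (133.64317321777344, 134.35028076171875), 45.0) [183.2, 91.9, 321.9, 225.8] [0.5283 0.2233 0.08  ]
cap 0.78 ((256.5000305175781, 174.00001525878906), (72.83200073242188, 71.41778564453125), 45.0) [221.9, 135.6, 293.8, 216.4] [0.5284 0.2201 0.136 ]
cap 0.72 ((138.0, 182.0), (52.32590103149414, 56.56854248046875), 45.0) [106.3, 156.9, 163.3, 213.4] [0.4244 0.213  0.136 ]
cap 0.62 ((264.3000183105469, 260.1000061035156), (51.42955780029297, 48.746280670166016), 63.43495178222656) [240.9, 234.6, 291.6, 293.1] [0.5361 0.1361 0.136 ]
cap_bar 0.92 ((256.7500305175781, 174.25), (72.12489318847656, 72.83200073242188), 45.0) [221.6, 138.0, 294.4, 217.2] [0.5283 0.2267 0.163 ]
cap_bar 0.91 ((264.8000183105469, 260.1000061035156), (51.87677764892578, 49.64070510864258), 63.43495178222656) [242.9, 234.5, 292.1, 291.7] [0.5354 0.151  0.163 ]
cap_bar 0.63 ((137.75001525878906, 182.25001525878906), (53.740108489990234, 57.27565002441406), 45.0) [110.3, 153.9, 166.1, 214.9] [0.4339 0.2203 0.163 ]
```

View pics/e.png

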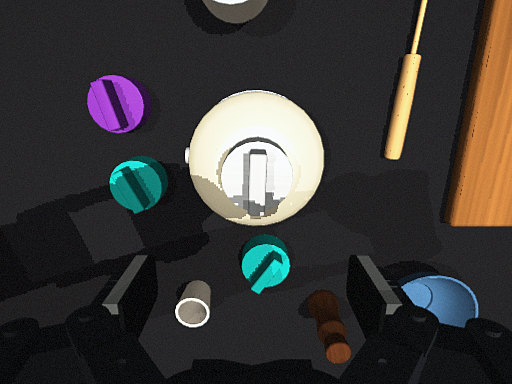

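The steel cap is at (257,175) on the cream housing. Its bar is nearly vertical in the image, and the purple and turquoise look-alikes stand apart. I'll enlarge the bar.

```bash
python3 - <<'E'
from h import *
im=cv2.imread('pics/e.png')[130:226,210:306]
cv2.imwrite('pics/f.png',cv2.resize(im,(576,576),interpolation=cv2.INTER_CUBIC))
for p in [(257,183),(257,180)]: print(ray('wrist',*p,.163).round(4))
E
```

```text
[0.5291 0.2184 0.163 ]
[0.5291 0.2209 0.163 ]
```

View pics/f.png

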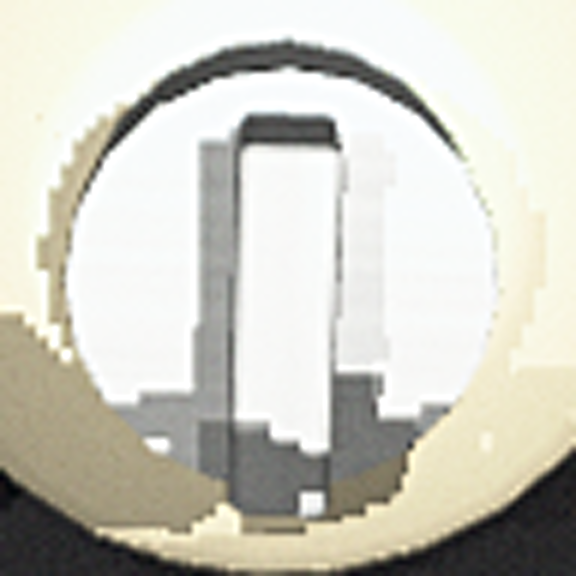

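Emit:
{"op": "servo_tool", "data": {"commands": [[0.05,0.003,0.005,0.03,0.027],[0.05,0.003,0.005,0.06,0.027],[0.05,0.003,0.005,0.09,0.027],[0.05,0.003,0.005,0.115,0.027],[0.05,0.003,0.005,0.13,0.027],[0.05,0.003,0.005,0.13,0.027],[0.05,0.003,0.005,0.13,0.027]]}}

```text
clock: 8.88
ee_pos: [0.529, 0.2156, 0.1447]
eef_rot: [-3.14, 0.001, 1.542]
force: [0.2, 0.4, 0.3]
opening: 0.586
grasp_force: 0.0
```

Emit:
{"op": "servo_tool", "data": {"commands": [[0.0,0.0,0.0,0.0,0.0],[0.0,0.0,0.0,0.0,0.0],[0.0,0.0,0.0,0.0,0.0],[0.0,0.0,0.0,0.0,0.0],[0.0,0.0,0.0,0.0,0.0],[0.0,0.0,0.0,0.0,0.0]], "squeeze": 50}}

```text
clock: 9.38
ee_pos: [0.5297, 0.2167, 0.1474]
eef_rot: [3.139, -0.001, 1.544]
force: [-2.0, -0.8, 6.2]
opening: 0.148
grasp_force: 50.3
```

```bash
python3 - <<'E'
from h import *
s=arm.sense();print(s['force'],s['wrist_torque'],s['eef_rot'],s['ee_pos'],s['grasp_force'],s['opening'])
E
```

```text
[-1.99361724 -0.76188136  6.20732666] [-0.14856586  0.23717831 -0.07376604] [ 3.13890601e+00 -8.51799366e-04  1.54372571e+00] [0.52970484 0.21673516 0.14743468] 50.3025358915329 0.14751813070813485
```

Emit:
{"op": "servo_tool", "data": {"commands": [[0.0,0.0,0.0,-0.002,0.05],[0.0,0.0,0.0,-0.002,0.1],[0.0,0.0,0.0,-0.002,0.1]]}}

```text
clock: 9.63
ee_pos: [0.5293, 0.2166, 0.1475]
eef_rot: [3.141, -0.0, 1.442]
force: [-0.3, -0.7, 1.5]
opening: 0.151
grasp_force: 49.8
```

```bash
python3 - <<'E'
from h import *
s=arm.sense();print(s['force'],s['wrist_torque'],s['eef_rot'],s['ee_pos'],s['grasp_force'],s['opening'])
E
```

```text
[-0.28814881 -0.69992224  1.50350618] [ 0.00950343 -0.00756397 -0.01482115] [ 3.14113839e+00 -1.49847512e-04  1.44217474e+00] [0.52929996 0.21664761 0.1474842 ] 49.80098783969879 0.15113344925323877
```

Clockwise is free so far, with almost no torque. I'll go a little further in the same direction.

Emit:
{"op": "servo_tool", "data": {"commands": [[0.0,0.0,0.0,0.0,0.06],[0.0,0.0,0.0,0.0,0.12],[0.0,0.0,0.0,0.0,0.12]]}}

```text
clock: 9.88
ee_pos: [0.5293, 0.2167, 0.1475]
eef_rot: [3.141, -0.0, 1.323]
force: [0.2, 0.3, 0.9]
opening: 0.153
grasp_force: 49.5
```

```bash
python3 - <<'E'
from h import *
s=arm.sense();print(s['force'],s['wrist_torque'],s['eef_rot'],s['ee_pos'],s['grasp_force'],s['opening'])
E
```

```text
[0.22170743 0.30443727 0.8818425 ] [ 0.04215807 -0.08433697 -0.03199693] [ 3.14109909e+00 -3.97651886e-04  1.32333552e+00] [0.52933102 0.21674458 0.14749217] 49.467836022377014 0.15250542399456346
```

Past the 0.15 rad stop range there is still no resistance, so clockwise is the way that gives. I'll carry on to 1.25 rad in total.

Emit:
{"op": "servo_tool", "data": {"commands": [[0.0,0.0,0.0,0.0,0.1],[0.0,0.0,0.0,0.0,0.2],[0.0,0.0,0.0,0.0,0.3],[0.0,0.0,0.0,0.0,0.4],[0.0,0.0,0.0,0.0,0.5],[0.0,0.0,0.0,0.0,0.6],[0.0,0.0,0.0,0.0,0.7],[0.0,0.0,0.0,0.0,0.8],[0.0,0.0,0.0,0.0,0.9],[0.0,0.0,0.0,0.0,0.98],[0.0,0.0,0.0,0.0,1.05],[0.0,0.0,0.0,0.0,1.05]]}}

```text
clock: 10.88
ee_pos: [0.5294, 0.2166, 0.1476]
eef_rot: [3.141, -0.001, 0.274]
force: [-0.5, -0.7, 1.5]
opening: 0.151
grasp_force: 49.6
```

```bash
python3 - <<'E'
from h import *
s=arm.sense();print(s['force'],s['wrist_torque'],s['eef_rot'],s['ee_pos'],s['grasp_force'],s['opening'])
E
```

```text
[-0.52617934 -0.68123143  1.46997574] [-0.10763118 -0.04914127  0.01015267] [ 3.14142143e+00 -6.51100313e-04  2.74129679e-01] [0.52937877 0.21656683 0.1475801 ] 49.58939552307129 0.15144000645098585
```

Now a gentle lift of 12 mm to confirm it comes free.

Emit:
{"op": "servo_tool", "data": {"commands": [[0.0,0.0,0.0,-0.003,0.0],[0.0,0.0,0.0,-0.007,0.0],[0.0,0.0,0.0,-0.012,0.0],[0.0,0.0,0.0,-0.012,0.0]]}}

```text
clock: 11.22
ee_pos: [0.5295, 0.2167, 0.1606]
eef_rot: [-3.142, -0.001, 0.275]
force: [-0.8, -0.1, -1.3]
opening: 0.147
grasp_force: 49.2
```

Emit:
{"op": "servo_tool", "data": {"commands": [[0.0,0.0,0.0,-0.01,0.0],[0.0,0.0,0.0,-0.025,0.0],[0.0,0.0,0.0,-0.04,0.0],[0.0,0.0,0.0,-0.055,0.0],[0.0,0.0,0.0,-0.07,0.0],[0.0,0.0,0.0,-0.08,0.0],[0.0,0.0,0.0,-0.085,0.0],[0.0,0.0,0.0,-0.085,0.0],[0.0,0.0,0.0,-0.085,0.0],[0.0,0.0,0.0,-0.085,0.0]], "squeeze": 60}}

```text
clock: 12.05
ee_pos: [0.5289, 0.2164, 0.2431]
eef_rot: [3.141, 0.002, 0.274]
force: [0.3, -0.0, -2.3]
opening: 0.145
grasp_force: 63.2
```

```bash
python3 - <<'E'
from h import *
s=arm.sense();print(s['force'],s['ee_pos'],s['grasp_force'],s['opening'])
a=snap('scene');b=snap('wrist')
w=np.hstack([cv2.resize(a[120:300,120:380],(400,300)),cv2.resize(b,(400,300))])
cv2.imwrite('pics/g.png',w[:,:,::-1])
E
```

```text
[ 3.25073795e-01 -6.69989455e-04 -2.25842989e+00] [0.52889291 0.21644956 0.24305973] 63.15807223320007 0.14534937263455272
```

View pics/g.png

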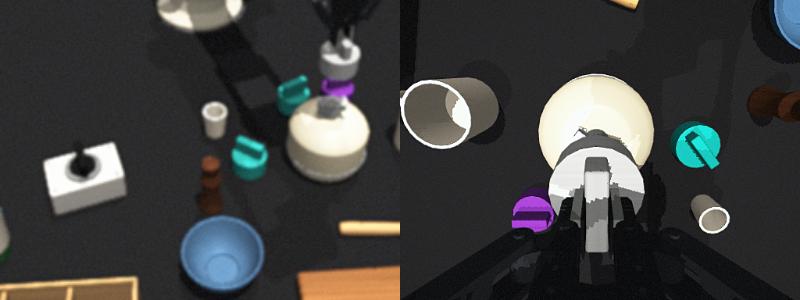

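The scene view shows the cap at (340,55), level in the gripper above the bare neck at (332,105). The isolator bar is across the box, and the bystanders are where they were. Handing in.

```bash
python3 -c "
from rig import arm
print(arm.hand_in())"
```

```text
the job is handed in; nothing more can be done
None
```

The isolator is off; the cap unscrewed clockwise (about 1.27 rad; anticlockwise not tried, as clockwise turned freely past the 0.15 rad stop range) and was held level about 95 mm above its seat when I handed in at about 12 s; the hand-in returned no verdict.

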